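# Lock the keg coupler onto its rinse socket

### The job

Two keg couplers stand loose in their rinse sockets on the back bar, each lifted by the socket's spring. Push the red-handled coupler straight down first and only then, holding it down, give it a quarter turn clockwise (seen from above) to its stop, so that the bayonet holds it down when you let go. Do not force the turn while the lugs are still up in their slots, and leave the blue-handled coupler as it is.

Things in the scene. Friction and masses are not known exactly. Their poses are not given: they have to be found in the camera images.
- red_coupler: Loose steel keg coupler with a red bar grip, 108 mm tall, 0.2-0.42 kg. Origin: centre of its underside, z up, 40 mm over the bar top at the start. Foot 58 mm in diameter with two lugs along +x and -x at its bottom, body 66 mm wide up to 52 mm, neck 28 mm wide from 66 to 84 mm, then the grip. A short hose nipple points to +y, 54 mm long from the axis, 36 to 54 mm up.
- red_grip (a point): Centre of the red grip bar on top of that coupler, on its axis, 96 mm above its underside. The bar runs along the coupler's x: 100 mm long (x), 20 mm wide (y), 24 mm high (z).
- red_socket: Fixed socket under the red coupler: plate 130 x 130 x 12 mm, collar 100 mm wide, 54 mm high; origin: centre of the underside. Lug slots (white dots) along x, locked places (green dots) along y. Its spring pushes up with 6 to 11 N. The coupler's lugs start in the slots; from 12 mm down it turns, only clockwise, to a stop at 90 degrees; hard floor at 16 mm down. Locked, it stays 12 mm down.
- blue_grip_end (a point): Point near one end of the blue grip bar of the other coupler, which has the same shape and an identical socket: 45 mm from that coupler's axis, 96 mm above its underside. Not to be disturbed.
Mind the look-alikes: they are no part of the job. What is shaped like the red_coupler but pink is not meant.

How it is judged (in metres and radians):
On the way:
1. the red coupler is pushed down by at least 10 mm (z of red_coupler in the frame of red_socket below 0.03 m), for 0.1 s.
At the end, for the whole second after the job is handed in: The red coupler, released and at rest, stays down in its socket (underside less than 32 mm above the bar top, against 40 mm at the start), turned a quarter turn within 20 degrees, upright within about 8 degrees and within 10 mm of the socket's axis (z of red_coupler in the frame of red_socket below 0.032 m and angle between the x axis of red_coupler and the y axis of red_socket, either way round below 0.35 rad and horizontal distance between red_coupler and red_socket below 0.01 m and angle between red_coupler's own z axis and vertical below 0.15 rad and linear speed of red_coupler below 0.02 m/s); the robot touches nothing.
It fails at once if the blue coupler's grip end is moved by more than 15 mm (distance of blue_grip_end from where it was at the start of the episode above 0.015 m).
It fails at once if the coupler is twisted hard against its slots (over 90 N) before it is pushed down by 9 mm (z of red_coupler in the frame of red_socket above 0.031 m and contact force between red_coupler and red_socket above 90 N).
It also fails if it takes over 29 s, if anything falls off the work surface, if the arm or the gripper's body presses on something with over 40 N, if the wrist force passes 120 N, or if a joint passes its speed limit or range.

### The arm

A 6-joint arm with a two-finger parallel gripper is mounted at the origin on a cart in front of the work surface, level with it; the furniture and walls round the work are solid. World frame = base frame: x ahead of the robot, y to its left, z up, the work surface at z = 0. Lengths are in m, angles in degrees, forces in N, time in s.
With the tool pointing down it reaches from about 0.275 to 0.875 m from the base axis. Payload 12.5 kg.
Tool frame: the origin (TCP) lies midway between the tips of the shut fingers; the grasp point (between the pads) lies 19 mm behind it (ctrl.tcp_to_grasp is the distance from the TCP to the grasp point, in m); z points along the fingers, y is the line along which they close (so a half turn about z gives the same grasp; the last joint's range is limited). The gripper opens to 85 mm and grips with 20 to 120 N. Pads are 22 mm wide; open, the fingers measure 114 mm over their backs; the gripper's body (76 mm by 85 mm) begins 54 mm behind the grasp point. The pads swing forward as they close: fully open they stand 13 mm farther back than shut.
Start: joints at [58.35, 20.094, 94.641, -0, 65.266, -4.847], TCP at [0.248, 0.491, 0.231] pointing down, gripper open.
Joint ranges: [-157.81, 157.81], [-45, 120.19], [0.68, 151.7], [-89.99, 269.99], [4.06, 180], [-164.3, 164.3]. Speed limits (degrees/s): [127.2, 127.2, 159.86, 180, 180, 180].

### API

Orientations are given as a 3x3 rotation matrix whose columns are the frame's x, y, z axes.
In Python, from station import ctrl gives the robot as it stands. The module is installed in compiled form; this text tells all that it offers.
- The arm moves only by the shell command python3 -m creep 'ROWS' [FORCE]. ROWS is JSON, a list of rows, each a list of 7 numbers: the gripper's target within -1 to 1 (fully open at 1, half-way at 0, shut at -1), then the shift along the tool's x, y, z normalised to -1 to 1, where 1 is 0.5 m, then the turn, a rotation vector about the tool's x, y, z normalised to -1 to 1, where 1 is 120 degrees. A call has 1 to 12 rows; each row is the pose to reach, as a shift and turn from the pose commanded when the call began, along the tool's axes at that moment; what a row does not reach only later rows make up. A row lasts 1/8 s, in which the tool goes at most 62.5 mm and 10.7 degrees, less where a joint would pass 70% of its speed; a pose out of reach is approached as far as the arm can. A call with a number of a shift or a turn outside -1 to 1 is refused whole. A call with a gripper value outside its range is refused whole. The fingers move at their own pace and stop on an object; FORCE is the grip in N (left out, the last holds). Time passes only in rows, so rows that repeat a pose let the fingers close. It gives the time, the measured TCP pose, the force, the opening and the grip force at its end, in the units of the state.
- ctrl.observe(): the state, without advancing time (a new reading comes with each control period).
- ctrl.capture(name): name is "scene" or "top" or "wrist"; returns a dict with "color" (400x640x3 uint8, blue, green, red), "mtx" (3x3 intrinsics, pixels), "k1" (the pictures are not rectified: a ray, as slopes to the right and down, at radius r is drawn at 1 + k1 r^2 times it, then the intrinsics apply), "rvec" (rotation vector, rad) and "tvec" (3), from world to camera coordinates, as OpenCV has them; the wrist camera has in their place "mount" (4x4, takes a point from camera to tool coordinates, whose origin is the TCP and whose axes are the flange's). Camera axes: x right, y down, z forward; pixel columns grow to the right and rows downward; lengths in m; the calibration is good to about 2 mm. A picture is of the moment at which its call begins: read the wrist's pose just before it. There is no depth.
- ctrl.close_job(): hands the job in; it is judged then, once.
The state is a dict: "clock": time; "qpos": joint angles; "qvel": joint speeds; "joint_torque": joint torques, N m; "eef_pos": TCP position; "tcp_rot": TCP orientation; "force": force on the tool from outside, world axes, zero at the start; "torque": the same for the moment, N m; "width": opening from 0.0 (shut) to 1.0 (fully open); "grip_force": force on a finger pad.
Only numpy, scipy, OpenCV 4.12 (cv2) and the standard library are available. Lean on these libraries where they do the work, as an engineer would, in place of code of your own. Each camera call takes 0.05 s, during which the arm holds its last target. There are 200 camera calls.

## Working session

There is one attempt and no reset: what is moved stays moved. The work goes in short steps, Python scripts to look and compute and a shell command to move; the robot and the scene stay as the last step left them, time stands still between calls to the robot, and variables do not carry over. Pictures are saved under pics/ and viewed, at most 10 in all, crops included, and the job is handed in when it is done.

```bash
mkdir -p pics; python3 - <<'E'
from station import ctrl
import cv2
s=ctrl.observe();print(s['clock'],s['eef_pos'],s['tcp_rot'],s['force'],s['width'],ctrl.tcp_to_grasp)
for n in('scene','top'):
    c=ctrl.capture(n);cv2.imwrite(f'pics/{n}0.png',c['color']);print(n,c['mtx'],c['k1'],c['rvec'],c['tvec'])
E
```

```text
0.0 [0.24778925 0.49063738 0.2307673 ] [[-8.92575360e-01  4.50897811e-01 -6.25617439e-04]
 [ 4.50898233e-01  8.92574797e-01 -1.00731325e-03]
 [ 1.04215022e-04 -1.18119278e-03 -9.99999297e-01]] [-0.43773719  0.12937246 -0.43169609] 1.0005589669009831 0.0187
scene [[422.45942051   0.         323.10459225]
 [  0.         422.45942051 193.1380868 ]
 [  0.           0.           1.        ]] -0.013800513470483885 [ 1.96900399 -0.70975358  0.44225455] [-0.55055048  0.16299589  1.11251419]
top [[424.03796866   0.         319.72517645]
 [  0.         424.03796866 197.77583112]
 [  0.           0.           1.        ]] -0.06327733766167368 [ 2.1576407  -2.10751165  0.15369541] [-0.21098545  0.52132468  1.48387863]
```

View pics/scene0.png

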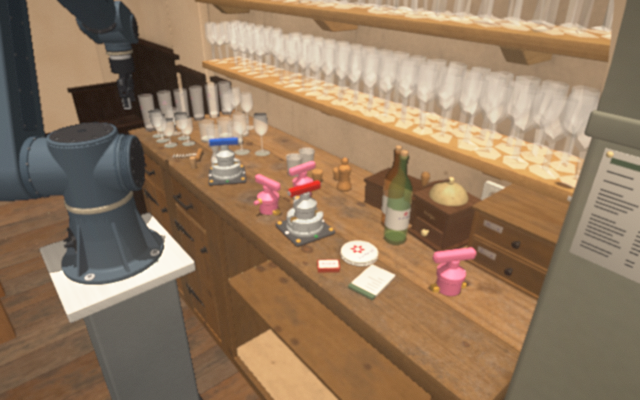

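View pics/top0.png

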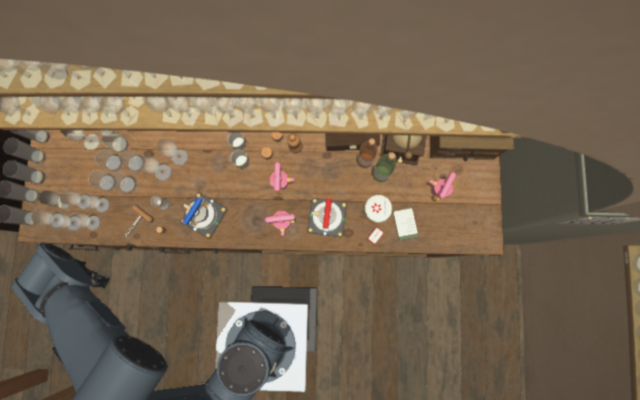

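The red coupler is at top (327,213) and scene (304,187). It could be confused with:
- Pink coupler A: top (280,220), scene (267,182).
- Pink coupler B: top (279,178), scene (302,168).
- Pink coupler C: top (443,186), scene (454,255).
- Blue coupler: top (194,210), scene (224,142).

I choose the true red one, which stands in a socket. I'll check it in a close crop.

```bash
python3 - <<'E'
import cv2,numpy as np
a=cv2.imread('pics/top0.png')[185:245,260:360];b=cv2.imread('pics/scene0.png')[160:250,250:350]
f=lambda i,s:cv2.resize(i,None,fx=s,fy=s,interpolation=cv2.INTER_CUBIC)
a=f(a,4);b=f(b,4)
a=cv2.copyMakeBorder(a,0,b.shape[0]-a.shape[0],0,0,cv2.BORDER_CONSTANT)
cv2.imwrite('pics/crop0.png',np.hstack([a,b]))
E
cat > geo.py <<'E'
import cv2,numpy as np
from station import ctrl
def ray(c,p):
    k=c['k1'];q=cv2.undistortPoints(np.array([[p]],float),c['mtx'],np.array([k,0,0,0,0]))[0,0]
    R=cv2.Rodrigues(np.array(c['rvec']))[0];t=np.array(c['tvec']).ravel()
    d=R.T@np.array([*q,1]);return -R.T@t,d
def atz(c,p,z):
    o,d=ray(c,p);return o+d*(z-o[2])/d[2]
E
python3 - <<'E'
import sys;sys.path.insert(0,'.')
import cv2,numpy as np
from geo import *
for n in('top','scene'):
    c=ctrl.capture(n);h=cv2.cvtColor(c['color'],cv2.COLOR_BGR2HSV).astype(int)
    m=((h[...,0]<5)|(h[...,0]>175))&(h[...,1]>190)&(h[...,2]>90)
    k,l,st,ce=cv2.connectedComponentsWithStats(m.astype(np.uint8))
    for i in range(1,k):
        if st[i,4]>30:
            ys,xs=np.nonzero(l==i);r=cv2.minAreaRect(np.c_[xs,ys].astype(np.float32))
            bp=cv2.boxPoints(r);e=sorted([(np.linalg.norm(bp[j]-bp[j-1]),j) for j in range(4)])
            m1,m2=[(bp[j]+bp[j-1])/2 for _,j in e[:2]]
            z=.148 if n=='top' else .136
            print(n,st[i],ce[i],atz(c,ce[i],z),atz(c,m1,z),atz(c,m2,z))
E
```

```text
top [326 200   5  12  33] [327.96969697 204.72727273] [ 0.48616958 -0.22840211  0.148     ] [ 0.46462732 -0.22709219  0.148     ] [ 0.50260484 -0.23003177  0.148     ]
scene [289 181  31  15 194] [304.80927835 187.56701031] [ 0.46872608 -0.21661979  0.136     ] [ 0.4206628 -0.2128189  0.136    ] [ 0.51731691 -0.22125491  0.136     ]
```

View pics/crop0.png

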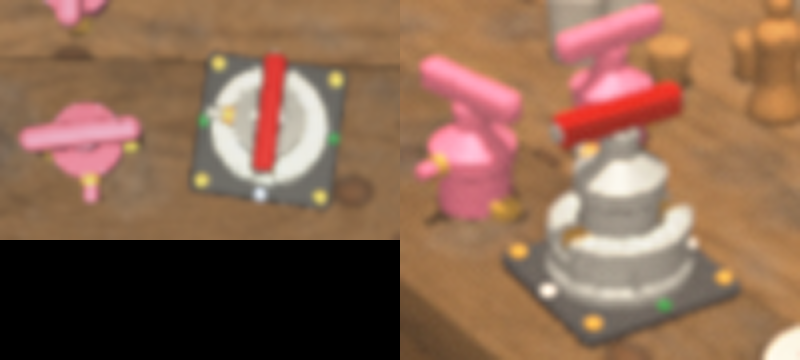

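The crop confirms it: a pure red bar on a steel coupler in a socket plate, with green dots to either side at top (311,215) and (343.5,219.5). The pink ones have no socket. The bar runs along world x, from (328.5,199) to (325.5,227.5), and the nipple points left.

```bash
cat >> geo.py <<'E'
def rows(target,yawy):
    "shift/turn in row units so that TCP gets to target, tool y at world angle yawy, pointing down"
    from scipy.spatial.transform import Rotation as Ro
    s=ctrl.observe();R=np.array(s['tcp_rot']);a=np.radians(yawy)
    y=np.array([np.cos(a),np.sin(a),0]);z=np.array([0,0,-1.]);T=np.c_[np.cross(y,z),y,z]
    print('shift',R.T@(np.array(target)-s['eef_pos'])/.5,'turn',Ro.from_matrix(R.T@T).as_rotvec(degrees=True)/120)
E
python3 - <<'E'
from geo import *
c=ctrl.capture('top')
for p,z in(((327,213.2),.148),((328.5,199),.148),((325.5,227.5),.148),((311,215),.012),((343.5,219.5),.012)):print(atz(c,p,z))
print('blue',atz(c,(194,210),.148))
rows([.465,-.22,.25],85)
E
```

```text
[ 0.45772393 -0.22579696  0.148     ]
[ 0.50548803 -0.22975597  0.148     ]
[ 0.4101084 -0.2218893  0.148    ]
[ 0.46643624 -0.16803719  0.012     ]
[ 0.45271163 -0.28645975  0.012     ]
blue [0.45799045 0.21988806 0.148     ]
shift [-1.02855177 -1.0731349  -0.03739642] turn [-2.20851465e-04 -5.84194903e-05 -1.81683118e-01]
```

```bash
python3 -m creep '[[1,-1,-1,-0.04,0,0,-0.18],[1,-1,-1,-0.04,0,0,-0.18],[1,-1,-1,-0.04,0,0,-0.18],[1,-1,-1,-0.04,0,0,-0.18],[1,-1,-1,-0.04,0,0,-0.18],[1,-1,-1,-0.04,0,0,-0.18],[1,-1,-1,-0.04,0,0,-0.18],[1,-1,-1,-0.04,0,0,-0.18],[1,-1,-1,-0.04,0,0,-0.18],[1,-1,-1,-0.04,0,0,-0.18],[1,-1,-1,-0.04,0,0,-0.18],[1,-1,-1,-0.04,0,0,-0.18]]' 80
python3 - <<'E'
from geo import *
s=ctrl.observe();print(s['qpos']);c=ctrl.capture('wrist');cv2.imwrite('pics/w1.png',c['color']);print(c['mtx'],c['k1'],c['mount'])
rows([.46,-.224,.25],85)
E
```

```text
clock: 1.75
eef_pos: [0.4692, -0.1837, 0.2511]
tcp_rot: [[-0.996, 0.093, 0.0], [0.093, 0.996, -0.0], [-0.0, -0.0, -1.0]]
force: [0.2, 0.4, -0.5]
width: 0.999
grip_force: 0.0
[-2.66755397e+01  1.40550357e+01  9.99628661e+01 -1.39003946e-02
  6.59686696e+01 -1.11326927e+02]
[[288.99246929   0.         323.87986435]
 [  0.         288.99246929 199.65867235]
 [  0.           0.           1.        ]] -0.021594665840274283 [[-7.47337949e-04 -9.56718704e-01 -2.91013337e-01  7.35164985e-02]
 [ 9.99999486e-01 -5.15707479e-04 -8.72642389e-04 -1.02602440e-03]
 [ 6.84795541e-04 -2.91013840e-01  9.56718598e-01 -1.42115797e-01]
 [ 0.00000000e+00  0.00000000e+00  0.00000000e+00  1.00000000e+00]]
shift [ 0.01211894 -0.07951129  0.00237758] turn [-0.00044181  0.00025712 -0.00293742]
```

View pics/w1.png

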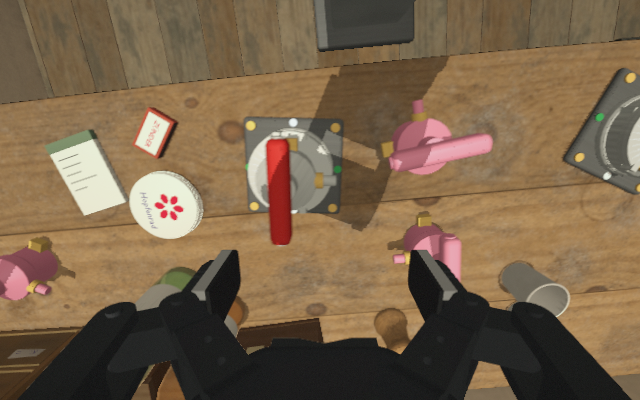

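The wrist view shows the red bar's top from (278,141) to (281,243). The socket's corner dots are at (250,127), (336,127), (334,208) and (254,206).

```bash
cat >> geo.py <<'E'
def wat(c,s,p,z):
    q=cv2.undistortPoints(np.array([[p]],float),c['mtx'],np.array([c['k1'],0,0,0,0]))[0,0]
    M=np.array(c['mount']);R=np.array(s['tcp_rot']);o=R@M[:3,3]+s['eef_pos'];d=R@M[:3,:3]@np.array([*q,1])
    return o+d*(z-o[2])/d[2]
E
python3 - <<'E'
from geo import *
s=ctrl.observe();c=ctrl.capture('wrist')
for z,P in((.148,[(278,141),(281,243)]),(.012,[(250,127),(336,127),(334,208),(254,206)])):
    w=np.array([wat(c,s,p,z) for p in P]);print(w,w.mean(0))
E
```

```text
[[ 0.4160796  -0.21982539  0.148     ]
 [ 0.50900937 -0.23012979  0.148     ]] [ 0.46254448 -0.22497759  0.148     ]
[[ 0.40596553 -0.27586941  0.012     ]
 [ 0.41646856 -0.16590642  0.012     ]
 [ 0.52539657 -0.17766492  0.012     ]
 [ 0.51208913 -0.28816698  0.012     ]] [ 0.46497995 -0.22690193  0.012     ]
```

```bash
python3 -m creep '[[1,0.005,-0.085,0,0,0,0.002],[1,0.005,-0.085,0.1,0,0,0.002],[1,0.005,-0.085,0.19,0,0,0.002],[1,0.005,-0.085,0.248,0,0,0.002],[1,0.005,-0.085,0.248,0,0,0.002],[1,0.005,-0.085,0.248,0,0,0.002]]' 80
python3 - <<'E'
from geo import *
c=ctrl.capture('wrist');cv2.imwrite('pics/w2.png',c['color'])
E
```

```text
clock: 2.6
eef_pos: [0.463, -0.2228, 0.1286]
tcp_rot: [[-0.996, 0.094, 0.001], [0.094, 0.996, -0.001], [-0.001, -0.001, -1.0]]
force: [0.1, 0.6, 0.9]
width: 0.998
grip_force: 0.0
```

View pics/w2.png

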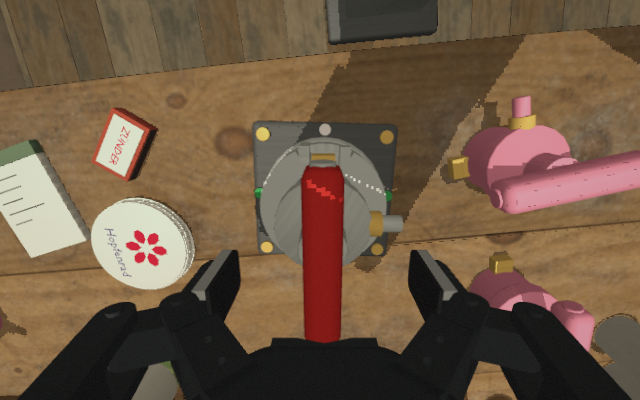

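The bar, spanning columns 303–343, sits centred between the open fingers, so I'll close.

```bash
python3 -m creep '[[-1,0,-0.002,0,0,0,0],[-1,0,-0.002,0,0,0,0],[-1,0,-0.002,0,0,0,0],[-1,0,-0.002,0,0,0,0],[-1,0,-0.002,0,0,0,0],[-1,0,-0.002,0,0,0,0],[-1,0,-0.002,0,0,0,0],[-1,0,-0.002,0,0,0,0]]' 80
```

```text
clock: 3.65
eef_pos: [0.4624, -0.2239, 0.1273]
tcp_rot: [[-0.995, 0.095, 0.0], [0.095, 0.995, -0.0], [-0.0, -0.0, -1.0]]
force: [-0.9, 1.4, 2.3]
width: 0.211
grip_force: 80.4
```

```bash
python3 -m creep '[[-1,0,0,0.007,0,0,0],[-1,0,0,0.014,0,0,0],[-1,0,0,0.021,0,0,0],[-1,0,0,0.026,0,0,0],[-1,0,0,0.028,0,0,0],[-1,0,0,0.028,0,0,0],[-1,0,0,0.028,0,0,0]]'
```

```text
clock: 4.53
eef_pos: [0.4625, -0.224, 0.1133]
tcp_rot: [[-0.995, 0.095, 0.0], [0.095, 0.995, -0.0], [-0.0, -0.0, -1.0]]
force: [-0.3, 1.0, 6.9]
width: 0.211
grip_force: 80.9
```

The force is only the spring's, and the TCP is 14 mm down. I'll start the turn and check the moment.

```bash
python3 -m creep '[[-1,0,0,0,0,0,0.05],[-1,0,0,0,0,0,0.1],[-1,0,0,0,0,0,0.15],[-1,0,0,0,0,0,0.2],[-1,0,0,0,0,0,0.2]]'; python3 -c "
from station import ctrl;s=ctrl.observe();print(s['force'],s['torque'],s['qpos'])"
```

```text
clock: 5.15
eef_pos: [0.4627, -0.2243, 0.1135]
tcp_rot: [[-0.87, 0.493, 0.001], [0.493, 0.87, -0.001], [-0.001, -0.0, -1.0]]
force: [-0.4, -0.3, 7.2]
width: 0.211
grip_force: 81.0
[-0.39888802 -0.33912415  7.24433766] [-0.07183328  0.08203611 -0.11569657] [-3.10423180e+01  2.55521364e+01  1.05827855e+02 -1.93856799e-02
  4.85532022e+01 -9.15025696e+01]
```

Turning freely. Now the remaining 66° to the stop.

```bash
python3 -m creep '[[-1,0,0,0,0,0,0.06],[-1,0,0,0,0,0,0.12],[-1,0,0,0,0,0,0.18],[-1,0,0,0,0,0,0.24],[-1,0,0,0,0,0,0.3],[-1,0,0,0,0,0,0.36],[-1,0,0,0,0,0,0.42],[-1,0,0,0,0,0,0.48],[-1,0,0,0,0,0,0.53],[-1,0,0,0,0,0,0.545],[-1,0,0,0,0,0,0.545]]'; python3 -c "
from station import ctrl;s=ctrl.observe();print(s['force'],s['torque'],s['qpos'])"
```

```text
clock: 6.52
eef_pos: [0.4627, -0.2243, 0.1135]
tcp_rot: [[0.085, 0.996, 0.001], [0.996, -0.085, -0.001], [-0.001, 0.001, -1.0]]
force: [0.1, -0.7, 6.7]
width: 0.214
grip_force: 81.0
[ 0.0670905  -0.67196892  6.6505702 ] [-0.04912603  0.12325689 -0.08356184] [-3.10428847e+01  2.55526170e+01  1.05825964e+02 -2.47023434e-02
  4.85550460e+01 -2.61650408e+01]
```

Turned 89.4°. I'll nudge to the stop, ease up so the lugs bear, then open.

```bash
python3 -m creep '[[-1,0,0,0,0,0,0.015],[-1,0,0,0,0,0,0.015],[-1,0,0,-0.002,0,0,0.01],[-1,0,0,-0.004,0,0,0.01],[-1,0,0,-0.004,0,0,0.01]]'; python3 -c "
from station import ctrl;s=ctrl.observe();print(s['torque'])"
```

```text
clock: 7.15
eef_pos: [0.4627, -0.2243, 0.1155]
tcp_rot: [[0.105, 0.994, 0.001], [0.994, -0.105, -0.001], [-0.001, 0.001, -1.0]]
force: [-0.4, 0.8, 6.8]
width: 0.217
grip_force: 81.0
[-0.02697852  0.10449959 -0.0202644 ]
```

```bash
python3 -m creep '[[1,0,0,0,0,0,0],[1,0,0,0,0,0,0],[1,0,0,0,0,0,0],[1,0,0,0,0,0,0],[1,0,0,0,0,0,0],[1,0,0,0,0,0,0],[1,0,0,-0.1,0,0,0],[1,0,0,-0.2,0,0,0],[1,0,0,-0.3,0,0,0],[1,0,0,-0.3,0,0,0]]'
python3 - <<'E'
from geo import *
s=ctrl.observe();c=ctrl.capture('wrist');a=c['color'];b=ctrl.capture('scene')['color'][160:250,250:350]
b=cv2.resize(b,(440,396));cv2.imwrite('pics/w3.png',cv2.copyMakeBorder(np.hstack([a[:,160:520],b[:400] if len(b)==400 else cv2.resize(b,(440,400))]),0,0,0,0,0))
E
```

```text
clock: 8.4
eef_pos: [0.4636, -0.2246, 0.2689]
tcp_rot: [[0.105, 0.994, 0.006], [0.994, -0.105, -0.004], [-0.003, 0.006, -1.0]]
force: [0.2, 0.7, -1.4]
width: 1.003
grip_force: 0.0
```

View pics/w3.png

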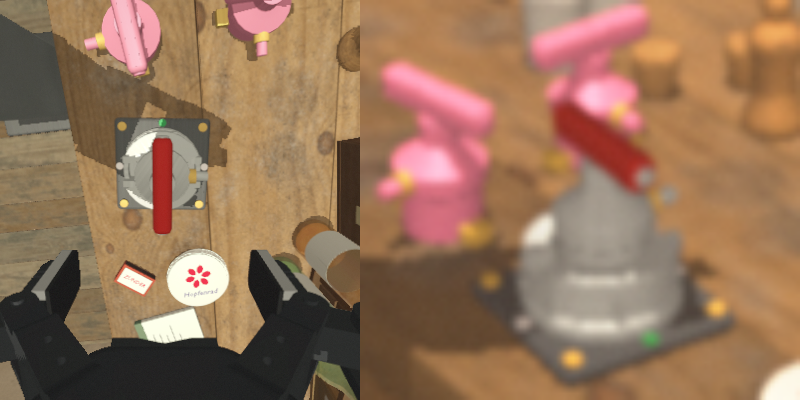

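The bar now lies along the green dots at (162,185), about 5 px lower in the scene view. The coupler stays down and the gripper is clear.

```bash
python3 -c "
from station import ctrl;print(ctrl.close_job())"
```

```text
the job is handed in; nothing more can be done
None
```

I pushed the red coupler down 14 mm, gave it a quarter turn clockwise and released it. In the last picture it stays down in its socket with the bar along the green dots. The arm never went near the blue coupler, and I handed the job in at about 8.5 s; no verdict came back.

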